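# Tip the drained loaf tins down into their outlines

### The job

Two loaf tins stand on end on the lined baking tray; get them ready for filling by tipping each one over with a gentle push of the fingers in its upper half, so that it comes down on its base, open mouth up, inside the loaf outline printed on the mat at its foot. Push only: do not pinch, lift or carry a tin, and do not disturb the seed jar between them, the bowl or the dough divider.

Things in the scene. Friction and masses are not known exactly. Their poses are not given: they have to be found in the camera images.
- tin_left: Loaf tin on the tray's left (+y) half, dark metal, loose, 0.2 to 0.34 kg: 160 long, 80 wide, 70 deep, walls 2.5, bright 4.5 mm hem round its mouth. Starts standing on an end, 160 tall. Origin: centre of that end. z: along the length, up at start; x: from the mouth (x = -35) to the closed base (x = +35), level at start, towards its outline; y: across. Tipped past 17 degrees to its base it falls by itself.
- tin_left_heel (a point): Middle of the edge between that tin's base and the end it starts on (own x = +35 mm, z = 0): the edge it turns about when tipped onto its base; it stays down on the mat.
- tin_left_c0 (a point): Corner of that tin's base, start end, +y side: own x = +35, y = 40, z = 0 mm.
- tin_left_c1 (a point): Corner of that tin's base, start end, -y side: own x = +35, y = -40, z = 0 mm.
- tin_left_c2 (a point): Corner of that tin's base, far end (the top one at the start), +y side: own x = +35, y = 40, z = 160 mm.
- tin_left_c3 (a point): Corner of that tin's base, far end (the top one at the start), -y side: own x = +35, y = -40, z = 160 mm.
- tin_right: Loaf tin on the tray's right (-y) half, dark metal, loose, 0.2 to 0.34 kg: 160 long, 80 wide, 70 deep, walls 2.5, bright 4.5 mm hem round its mouth. Starts standing on an end, 160 tall. Origin: centre of that end. z: along the length, up at start; x: from the mouth (x = -35) to the closed base (x = +35), level at start, towards its outline; y: across. Tipped past 17 degrees to its base it falls by itself.
- tin_right_heel (a point): Middle of the edge between that tin's base and the end it starts on (own x = +35 mm, z = 0): the edge it turns about when tipped onto its base; it stays down on the mat.
- tin_right_c0 (a point): Corner of that tin's base, start end, +y side: own x = +35, y = 40, z = 0 mm.
- tin_right_c1 (a point): Corner of that tin's base, start end, -y side: own x = +35, y = -40, z = 0 mm.
- tin_right_c2 (a point): Corner of that tin's base, far end (the top one at the start), +y side: own x = +35, y = 40, z = 160 mm.
- tin_right_c3 (a point): Corner of that tin's base, far end (the top one at the start), -y side: own x = +35, y = -40, z = 160 mm.
- outline_left (a point): Centre of the left (+y) loaf outline, a cream rectangle printed on the mat, 200 mm along its own x (away from the robot), 120 mm along its y, over the outside of the 3 mm line; on the mat's top. The tin starts astride the line nearest the robot, its heel edge about 10 to 30 mm inside the outline.
- outline_right (a point): Centre of the right (-y) loaf outline, a cream rectangle printed on the mat, 200 mm along its own x (away from the robot), 120 mm along its y, over the outside of the 3 mm line; on the mat's top. The tin starts astride the line nearest the robot, its heel edge about 10 to 30 mm inside the outline.
- tray: Aluminium baking tray, fixed, 314 x 394 mm (x, y) over the flared rim, 23 mm high. Origin: centre of its underside; x away from the robot. A terracotta silicone mat 280 x 350 mm covers its floor, top 4 mm above the bench; the outlines' centres lie 30 mm beyond the tray's centre and 85 mm to either side.
- seed_jar: Small amber glass jar with red cap, 40 mm across, 85 mm tall, standing loose on the mat between the two tins. Origin: centre of its underside. To be left alone.
- bowl: Frosted glass bowl, 170 mm across, 75 mm high, loose on the bench left of the tray. Origin: centre of its underside. To be left alone.
- divider: Blue plastic dough divider lying flat, 115 x 130 mm, 4 mm blade with a 16 mm thick grip along one side, loose on the bench right of the tray. Origin: near its middle, on the bench. To be left alone.
Not all that is in view belongs to the job. What is shaped like the tin_left but yellow is not meant. What is shaped like the tin_right but orange is not meant.

How it is judged:
At the end, for the whole second after the job is handed in: Each tin lies at rest flat on its base on the mat, mouth up (within 3.5 degrees), all four corners of its base inside its own outline (1 mm over the outside of the line allowed); seed jar, bowl and divider within 20 mm of where they stood (angle between each of tin_left, tin_right's own x axis and vertical above 3.08 rad and height (world z) of each of tin_left_heel, tin_right_heel below 0.01 m and linear speed of each of tin_left, tin_right below 0.01 m/s and angular speed of each of tin_left, tin_right below 0.05 rad/s and x of tin_left_c0 in the frame of outline_left between -0.101 and 0.101 m and y of tin_left_c0 in the frame of outline_left between -0.061 and 0.061 m and x of tin_left_c1 in the frame of outline_left between -0.101 and 0.101 m and y of tin_left_c1 in the frame of outline_left between -0.061 and 0.061 m and x of tin_left_c2 in the frame of outline_left between -0.101 and 0.101 m and y of tin_left_c2 in the frame of outline_left between -0.061 and 0.061 m and x of tin_left_c3 in the frame of outline_left between -0.101 and 0.101 m and y of tin_left_c3 in the frame of outline_left between -0.061 and 0.061 m and x of tin_right_c0 in the frame of outline_right between -0.101 and 0.101 m and y of tin_right_c0 in the frame of outline_right between -0.061 and 0.061 m and x of tin_right_c1 in the frame of outline_right between -0.101 and 0.101 m and y of tin_right_c1 in the frame of outline_right between -0.061 and 0.061 m and x of tin_right_c2 in the frame of outline_right between -0.101 and 0.101 m and y of tin_right_c2 in the frame of outline_right between -0.061 and 0.061 m and x of tin_right_c3 in the frame of outline_right between -0.101 and 0.101 m and y of tin_right_c3 in the frame of outline_right between -0.061 and 0.061 m and distance of each of seed_jar, bowl, divider from where it was at the start of the episode below 0.02 m); the robot touches nothing.
It fails at once if a tin was lifted or carried (its heel edge rose more than 20 mm off the mat) (height (world z) of any of tin_left_heel, tin_right_heel above 0.024 m).
It fails at once if a tin was pinched or shoved hard (more than 15 N from the fingers) (contact force between the fingers and tin_left above 15 N or contact force between the fingers and tin_right above 15 N).
It fails at once if a tin was pushed with the arm or the gripper's body instead of the fingers (over 1 N) (contact force between the arm and tin_left above 1 N or contact force between the arm and tin_right above 1 N).
It fails at once if a standing tin was pushed in its lower half (grasp point below 90 mm) (height (world z) of the grasp point below 0.09 m and ((contact force between the fingers and tin_left above 0.3 N and angle between tin_left's own z axis and vertical below 0.15 rad) or (contact force between the fingers and tin_right above 0.3 N and angle between tin_right's own z axis and vertical below 0.15 rad))).
It fails at once if the seed jar, the bowl or the dough divider was moved more than 20 mm (distance of any of seed_jar, bowl, divider from where it was at the start of the episode above 0.02 m).
It also fails if it takes over 42 s, if anything falls off the work surface, if the arm or the gripper's body presses on something with over 40 N, if the wrist force passes 120 N, or if a joint passes its speed limit or range.

### The arm

A 6-joint arm with a two-finger parallel gripper is mounted at the origin on the work surface. World frame = base frame: x ahead of the robot, y to its left, z up, the work surface at z = 0. Lengths are in m, angles in rad, forces in N, time in s.
With the tool pointing down it reaches from about 0.3 to 0.875 m from the base axis. Payload 6.4 kg.
Tool frame: the origin (TCP) lies between the finger pads; the fingertips stand env.tips_ahead ahead of it and the grasp point (between the pads) is the TCP (env.tips_ahead is the distance from the TCP to the fingertips, in m); x points along the fingers, y is the direction in which the jaws open and shut, and the axes are right-handed (so a half turn about x gives the same grasp; the last joint's range is limited). The gripper opens to 85 mm and grips with 20 to 120 N. Pads are 22 mm wide; open, the fingers measure 114 mm over their backs; the gripper's body (76 mm by 85 mm) begins 54 mm behind the grasp point. The pads swing forward as they close: fully open they stand 13 mm farther back than shut.
Start: joints at [1.083, 0.181, 1.607, -0, 1.354, -0.206], TCP at [0.16, 0.552, 0.25] pointing down, gripper open.
Joint ranges: [-2.99, 2.99], [-0.89, 2.07], [0.3, 2.58], [-1.14, 4.28], [0, 2.63], [-3.12, 3.12]. Speed limits (rad/s): [2.57, 2.57, 3.01, 3.14, 3.14, 3.14].

### API

Orientations are given as a 3x3 rotation matrix whose columns are the frame's x, y, z axes.
In Python, from plant import env gives the robot as it stands. The module is installed in compiled form; this text tells all that it offers.
- The arm moves only by the tool apply_moves, never from a script. Its argument "moves" is a list of rows, each a list of 5 numbers: the opening, from -1 (shut) to 1 (fully open), then the shift along the tool's x, y, z in mm, then the turn about the tool's x in degrees. In form: [[grip, dx, dy, dz, yaw], ...]. A call has exactly 10 rows; each row is the pose to reach, as a shift and turn from the pose measured when the call began, along the tool's axes at that moment; what a row does not reach only later rows make up. A row lasts 1/8 s, in which the tool goes at most 62.5 mm and 10.7 degrees, less where a joint would pass 70% of its speed; a pose out of reach is approached as far as the arm can. A call with a gripper value outside its range is refused whole. The fingers move at their own pace and stop on an object; "grip_force" is the grip in N (left out, the last holds). Time passes only in rows, so rows that repeat a pose let the fingers close, or fill a call up. It gives the time, the measured TCP pose, the force and the opening at its end, in the units of the state.
- env.sense(): the state, without advancing time (a new reading comes with each control period).
- env.get_image(name): name is "scene" or "top" or "wrist"; returns the picture (384x512x3 uint8, red, green, blue); there is no depth.
- env.camera_model(name): a dict with "fx", "fy", "cx", "cy" (pixels), "pose" (4x4, takes a point from camera to world coordinates). Camera axes: x right, y down, z forward; pixel columns grow to the right and rows downward; lengths in m; the calibration is good to about 2 mm. A picture is of the moment at which its call begins: read the wrist's pose just before it. camera_model takes no time and is no camera call; for the wrist camera it gives the pose at the moment of the call.
- env.finish_job(): hands the job in, once; it reports no verdict.
The state is a dict: "t": time; "joint_pos": joint angles; "joint_velocities": joint speeds; "joint_efforts": joint torques, N m; "eef_pos": TCP position; "tcp_rot": TCP orientation; "contact_force": force on the tool from outside, world axes, zero at the start; "ft_torque": the same for the moment, N m; "opening": finger opening in m.
Only numpy, scipy, OpenCV 4.12 (cv2) and the standard library are available. Lean on these libraries where they do the work, as an engineer would, in place of code of your own. Each camera call takes 0.05 s, during which the arm holds its last target.

## Working session

There is one attempt and no reset: what is moved stays moved. The work goes in short steps, Python scripts to look and compute and a tool call to move; the robot and the scene stay as the last step left them, time stands still between calls to the robot, and variables do not carry over. Pictures are saved under pics/ and viewed, and the job is handed in when it is done.

Besides the shell and the picture viewer there is one more tool, called after ">>>" by a JSON object that holds its "method" and its "body". apply_moves: Moves the arm, as the interface text tells. Its arguments: {"type":"object","properties":{"moves":{"type":"array","items":{"type":"array","items":{"type":"number"}}},"grip_force":{"type":"number"}},"required":["moves"]}

```bash
mkdir -p pics; python3 - <<'E'
from plant import env
import cv2,numpy as np
s=env.sense();print(s)
print(env.tips_ahead)
for n in("scene","top","wrist"):
    m=env.camera_model(n);print(n,m["fx"],m["fy"],m["cx"],m["cy"],np.round(m["pose"],4).tolist())
    im=env.get_image(n);cv2.imwrite(f"pics/{n}0.png",cv2.cvtColor(im,cv2.COLOR_RGB2BGR))
E
```

```text
{'t': 0.0, 'joint_pos': array([ 1.08272147e+00,  1.81545910e-01,  1.60803080e+00, -6.69446304e-06,
        1.35385479e+00, -2.06264541e-01]), 'joint_velocities': array([-1.16326025e-03,  6.54890261e-04, -7.07103055e-04,  5.66197614e-04,
       -7.70219835e-05,  4.20275627e-04]), 'joint_efforts': array([ 1.69606938e-03, -4.44873977e+01, -3.51338375e+01, -1.57006825e-04,
        9.23768501e-03, -1.35788221e-05]), 'eef_pos': array([0.15960773, 0.551834  , 0.2493704 ]), 'tcp_rot': array([[-8.56507877e-04,  2.78092847e-01,  9.60553817e-01],
       [-1.62720036e-03,  9.60552510e-01, -2.78093919e-01],
       [-9.99998309e-01, -1.80120315e-03, -3.70208011e-04]]), 'contact_force': array([ 0.08278807, -0.03643996, -0.95143635]), 'ft_torque': array([-0.0292158 ,  0.02408971,  0.01939281]), 'opening': 0.08547235214054776}
0.019
scene 442.41740986260453 442.41740986260453 257.69347948226454 188.35272110317163 [[0.3102, 0.5692, -0.7614, 1.363], [0.9506, -0.1754, 0.2562, -0.2712], [0.0123, -0.8033, -0.5955, 0.8127], [0.0, 0.0, 0.0, 1.0]]
top 401.3033357266961 401.3033357266961 255.23711033898735 191.46071963857804 [[-0.0211, -0.9866, 0.1618, 0.3046], [-0.9996, 0.0174, -0.0242, 0.0275], [0.0211, -0.1622, -0.9865, 1.2911], [0.0, 0.0, 0.0, 1.0]]
wrist 322.6328931316959 322.6328931316959 256.71247807645244 189.99022350203046 [[0.2783, 0.9279, 0.2482, 0.0973], [0.9605, -0.2685, -0.073, 0.5709], [-0.0011, 0.2587, -0.966, 0.3737], [0.0, 0.0, 0.0, 1.0]]
```

View pics/scene0.png

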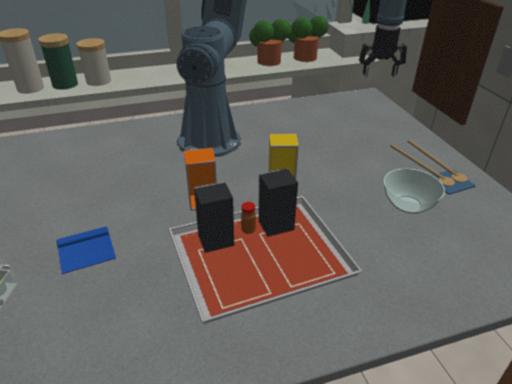

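View pics/top0.png

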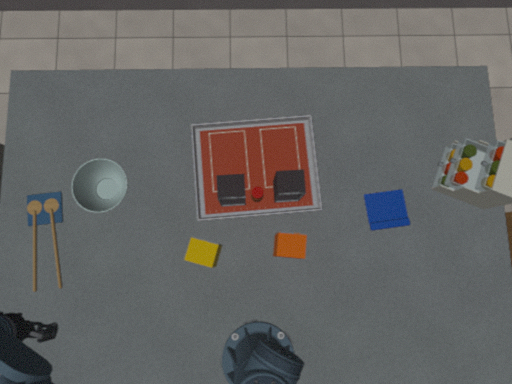

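View pics/wrist0.png

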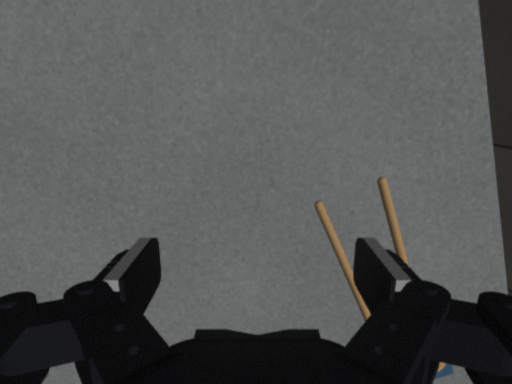

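The scene and top pictures show these candidates:
- Dark tins: top (231,189) on the left, top (290,185) on the right.
- Look-alikes: a yellow box at (202,252) and an orange box at (291,245), both on the bench and not meant.

I choose the two dark ones standing on the mat, and check them in a close crop.

```bash
cat > h.py <<'E'
import numpy as np,cv2
def ray(m,uv,z):
    P=np.array(m["pose"]);uv=np.atleast_2d(uv).astype(float)
    d=np.c_[(uv[:,0]-m["cx"])/m["fx"],(uv[:,1]-m["cy"])/m["fy"],np.ones(len(uv))]@P[:3,:3].T
    o=P[:3,3];return o+d*((z-o[2])/d[:,2])[:,None]
def proj(m,p):
    P=np.array(m["pose"]);q=(np.atleast_2d(p)-P[:3,3])@P[:3,:3]
    return np.c_[q[:,0]/q[:,2]*m["fx"]+m["cx"],q[:,1]/q[:,2]*m["fy"]+m["cy"]]
E
python3 - <<'E'
from plant import env
from h import *
a=cv2.imread("pics/top0.png");c=a[105:265,175:335]
cv2.imwrite("pics/topc.png",cv2.resize(c,None,fx=3.75,fy=3.75,interpolation=cv2.INTER_CUBIC))
a=cv2.imread("pics/scene0.png");c=a[130:320,160:370]
cv2.imwrite("pics/scenec.png",cv2.resize(c,None,fx=3,fy=3,interpolation=cv2.INTER_CUBIC))
E
```

```text
(no output)
```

View pics/topc.png

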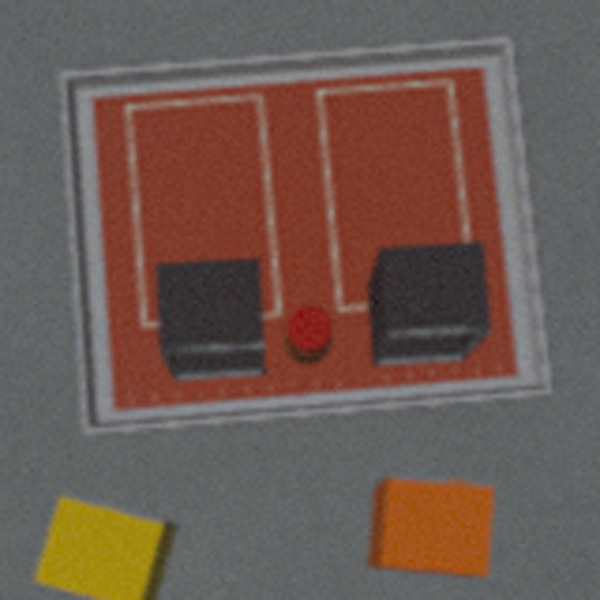

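View pics/scenec.png

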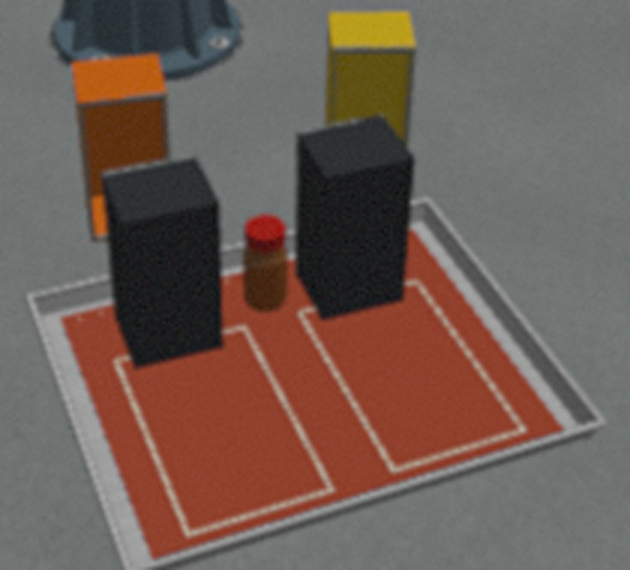

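The crop shows dark tins, with hems facing the robot and outlines on the far side. The left tin's top far edge runs (158,265)-(258,259) and the right's (380,250)-(483,243). Next I measure.

```bash
cat > meas.py <<'E'
from plant import env
from h import *
mt=env.camera_model("top");ms=env.camera_model("scene")
def cr(p): return (np.array(p,float)+.5)/3.75-.5+[175,105]
def cs(p): return (np.array(p,float)+.5)/3-.5+[160,130]
# mat by colour: convert to HSV, min area rect
a=cv2.imread("pics/top0.png");hsv=cv2.cvtColor(a,cv2.COLOR_BGR2HSV)
m=((hsv[...,0]<12)|(hsv[...,0]>172))&(hsv[...,1]>120)&(hsv[...,2]>60)
m=m.astype(np.uint8)
m[:105]=0;m[220:]=0;m[:,:180]=0;m[:,330:]=0
c=max(cv2.findContours(m,0,2)[0],key=cv2.contourArea)
q=cv2.approxPolyDP(c,6,True)[:,0]; hull=cv2.convexHull(c)[:,0]
w=ray(mt,hull,0.004)[:,:2]
r=cv2.minAreaRect((w*1000).astype(np.float32));print("mat",r)
for n,l in(("outL top",[(126,104),(263,96),(152,325),(280,315)]),("outR top",[(319,90),(453,82),(340,309)])):
    print(n,np.round(ray(mt,cr(l),.004)[:,:2]*1000,1).tolist())
for n,l in(("outR scene",[(116,360),(245,329),(188,534),(331,489)]),("outL scene",[(300,314),(417,283),(394,470),(524,430)])):
    print(n,np.round(ray(ms,cs(l),.004)[:,:2]*1000,1).tolist())
for n,l in(("tinL top face top",[(158,265),(258,259)]),("tinR",[(380,250),(483,243)]),("L hem",[(164,347),(263,345)]),("R hem",[(388,333),(480,328)]),("yel",[(62,497),(172,521),(37,580),(148,600)]),("ora",[(386,480),(494,486),(380,568),(488,576)])):
    print(n,np.round(ray(mt,cr(l),.164 if n[0]in'tLR' else .16)[:,:2]*1000,1).tolist())
for n,l in(("heelR sc",[(138,365),(221,350)]),("heelL sc",[(323,315),(405,301)])):
    print(n,np.round(ray(ms,cs(l),.004)[:,:2]*1000,1).tolist())
for n,l in(("topR sc",[(119,220),(218,203),(104,176),(196,160)]),("topL sc",[(314,173),(411,156),(297,133),(380,117)])):
    print(n,np.round(ray(ms,cs(l),.164)[:,:2]*1000,1).tolist())
print("jar",np.round(ray(mt,cr((309,328)),.089)*1000), "tray corners",np.round(ray(mt,cr([(62,73),(512,40),(89,430),(550,393)]),.023)*1000).tolist())
E
python3 meas.py
```

```text
mat ((596.3289184570312, -5.47833251953125), (275.8093566894531, 345.6229248046875), 3.934706926345825)
outL top [[717.4, 147.9], [723.0, 26.4], [518.5, 125.9], [525.3, 15.0]]
outR top [[727.9, -23.5], [733.6, -143.3], [529.7, -37.2]]
outR scene [[536.4, -152.1], [532.2, -35.3], [733.7, -139.0], [725.4, -22.5]]
outL scene [[528.1, 17.3], [520.2, 133.8], [722.3, 31.3], [714.8, 148.1]]
tinL top face top [[538.2, 108.9], [541.6, 32.6]]
tinR [[547.1, -61.0], [551.2, -140.4]]
L hem [[474.9, 104.7], [475.0, 29.9]]
R hem [[482.6, -65.2], [485.2, -135.4]]
yel [[363.8, 181.6], [344.4, 99.8], [303.1, 199.7], [286.8, 117.9]]
ora [[371.6, -60.6], [365.5, -141.7], [306.6, -54.2], [299.0, -134.4]]
heelR sc [[547.9, -135.4], [551.4, -62.7]]
heelL sc [[535.5, 36.6], [540.0, 113.9]]
topR sc [[548.1, -141.2], [550.0, -61.3], [487.6, -140.8], [488.1, -63.2]]
topL sc [[534.4, 24.9], [535.6, 110.5], [475.3, 29.5], [473.2, 106.6]]
jar [[500.  -7.  89.]] tray corners [[740.0, 202.0, 23.0], [765.0, -195.0, 23.0], [427.0, 178.0, 23.0], [451.0, -213.0, 23.0]]
```

>>> {"method": "apply_moves", "body": {"moves": [[-1,0,-40,42,-5],[-1,0,-80,84,-10],[-1,0,-120,126,-15],[-1,0,-165,172,-18.5],[-1,0,-210,219,-18.5],[-1,0,-255,266,-18.5],[-1,0,-300,313,-18.5],[-1,0,-345,360,-18.5],[-1,0,-384,403,-18.5],[-1,0,-384,403,-18.5]]}}

```text
t: 1.4
eef_pos: [0.4414, 0.0678, 0.25]
tcp_rot: [[-0.0, -0.036, 0.999], [-0.002, 0.999, 0.036], [-1.0, -0.002, -0.001]]
contact_force: [-0.1, 0.3, -0.1]
opening: -0.0
```

```bash
python3 - <<'E'
from plant import env
import cv2
from h import *
m=env.camera_model("wrist");print(np.round(m["pose"],3).tolist())
im=env.get_image("wrist");cv2.imwrite("pics/wrist1.png",cv2.cvtColor(im,cv2.COLOR_RGB2BGR))
E
```

```text
[[-0.035, 0.965, 0.258, 0.376], [0.999, 0.035, 0.008, 0.066], [-0.002, 0.259, -0.966, 0.374], [0.0, 0.0, 0.0, 1.0]]
```

View pics/wrist1.png

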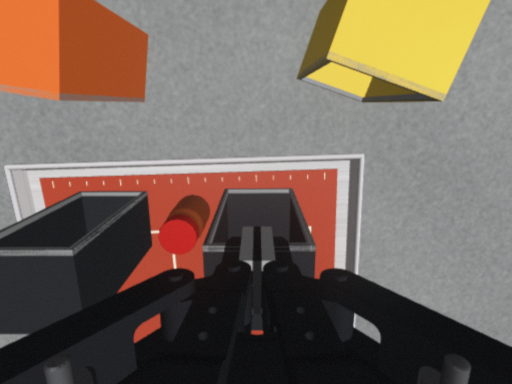

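The wrist view shows the left tin's open mouth facing the robot, with its top hem from (205,247) to (313,247). The shut fingers are centred on it at column ~257.

```bash
python3 - <<'E'
from plant import env
from h import *
m=env.camera_model("wrist")
print(np.round(ray(m,[(205,248),(313,247),(5,250),(107,250)],.164)*1000,1).tolist())
print(np.round(ray(m,[(222,190),(295,190)],.004)*1000,1).tolist())
E
```

```text
[[475.9, 34.1, 164.0], [472.3, 110.4, 164.0], [482.7, -107.8, 164.0], [480.0, -35.4, 164.0]]
[[476.3, 29.3, 4.0], [473.1, 115.9, 4.0]]
```

>>> {"method": "apply_moves", "body": {"moves": [[-1,30,0,0,0],[-1,60,1,0,0],[-1,79,1,0,0],[-1,79,1,4,0],[-1,79,1,8,0],[-1,79,1,12,0],[-1,79,1,16,0],[-1,79,1,18,0],[-1,79,1,18,0],[-1,79,1,18,0]]}}

```text
t: 2.7
eef_pos: [0.4586, 0.0703, 0.1707]
tcp_rot: [[-0.001, -0.037, 0.999], [-0.001, 0.999, 0.037], [-1.0, -0.001, -0.001]]
contact_force: [-0.8, -0.2, 0.6]
opening: 0.0003
```

>>> {"method": "apply_moves", "body": {"moves": [[-1,0,1,4,0],[-1,0,1,8,0],[-1,0,1,12,0],[-1,0,1,16,0],[-1,0,1,20,0],[-1,0,1,24,0],[-1,0,1,28,0],[-1,0,1,32,0],[-1,0,1,36,0],[-1,0,1,36,0]]}}

```text
t: 3.95
eef_pos: [0.4948, 0.0726, 0.1706]
tcp_rot: [[-0.001, -0.037, 0.999], [-0.001, 0.999, 0.037], [-1.0, -0.001, -0.001]]
contact_force: [-0.2, -0.6, -0.0]
opening: 0.0002
```

```bash
python3 - <<'E'
from plant import env
import cv2
im=env.get_image("scene");cv2.imwrite("pics/s2.png",cv2.resize(cv2.cvtColor(im,cv2.COLOR_RGB2BGR)[80:320,140:370],None,fx=2.5,fy=2.5))
E
```

```text
(no output)
```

View pics/s2.png

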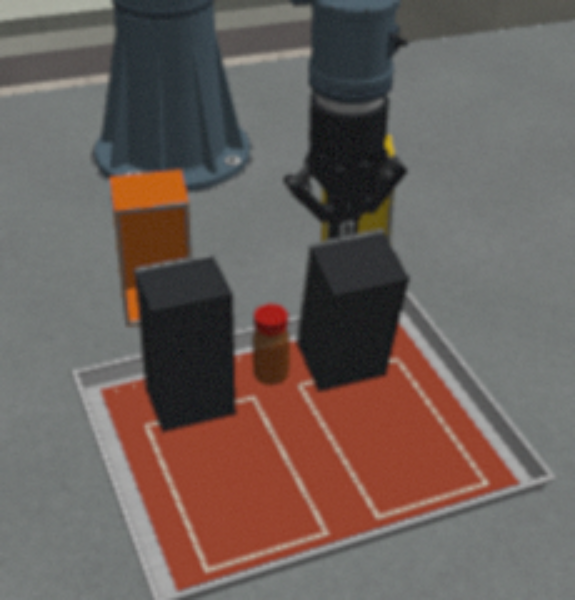

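The left tin is tilting about its heel, its top moving forward at (350,260), and the heel edge hasn't slid. I'll keep pushing gently.

>>> {"method": "apply_moves", "body": {"moves": [[-1,0,0,4,0],[-1,0,0,8,0],[-1,0,0,12,0],[-1,0,0,16,0],[-1,0,0,19,0],[-1,0,0,22,0],[-1,0,0,25,0],[-1,0,0,25,0],[-1,0,0,25,0],[-1,0,0,25,0]]}}

```text
t: 5.25
eef_pos: [0.5195, 0.0736, 0.1705]
tcp_rot: [[-0.002, -0.037, 0.999], [-0.001, 0.999, 0.037], [-1.0, -0.001, -0.002]]
contact_force: [0.1, -1.1, -0.5]
opening: 0.0005
```

```bash
python3 - <<'E'
from plant import env
import cv2
im=env.get_image("scene");cv2.imwrite("pics/s3.png",cv2.resize(cv2.cvtColor(im,cv2.COLOR_RGB2BGR)[80:320,140:370],None,fx=2.5,fy=2.5))
E
```

```text
(no output)
```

View pics/s3.png

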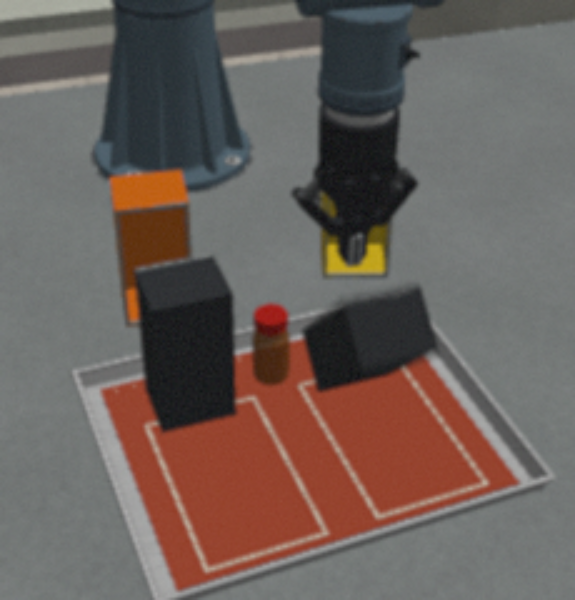

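>>> {"method": "apply_moves", "body": {"moves": [[-1,-40,0,0,0],[-1,-75,0,-20,0],[-1,-75,-40,-45,0],[-1,-75,-85,-72,0],[-1,-75,-130,-72,0],[-1,-75,-174,-72,0],[-1,-75,-174,-72,0],[-1,-40,-174,-72,0],[-1,0,-174,-72,0],[-1,0,-174,-72,0]]}}

```text
t: 6.55
eef_pos: [0.4516, -0.101, 0.1682]
tcp_rot: [[-0.008, -0.038, 0.999], [0.002, 0.999, 0.038], [-1.0, 0.002, -0.008]]
contact_force: [0.3, 0.9, 0.1]
opening: 0.0001
```

```bash
python3 - <<'E'
from plant import env
import cv2
from h import *
im=env.get_image("scene");cv2.imwrite("pics/s4.png",cv2.resize(cv2.cvtColor(im,cv2.COLOR_RGB2BGR)[80:320,140:370],None,fx=2.5,fy=2.5))
m=env.camera_model("wrist");print(np.round(m["pose"],4).tolist())
im=env.get_image("wrist");cv2.imwrite("pics/w4.png",cv2.cvtColor(im,cv2.COLOR_RGB2BGR))
E
```

```text
[[-0.0374, 0.9663, 0.2548, 0.3887], [0.9993, 0.036, 0.01, -0.1035], [0.0005, 0.255, -0.9669, 0.2948], [0.0, 0.0, 0.0, 1.0]]
```

View pics/s4.png

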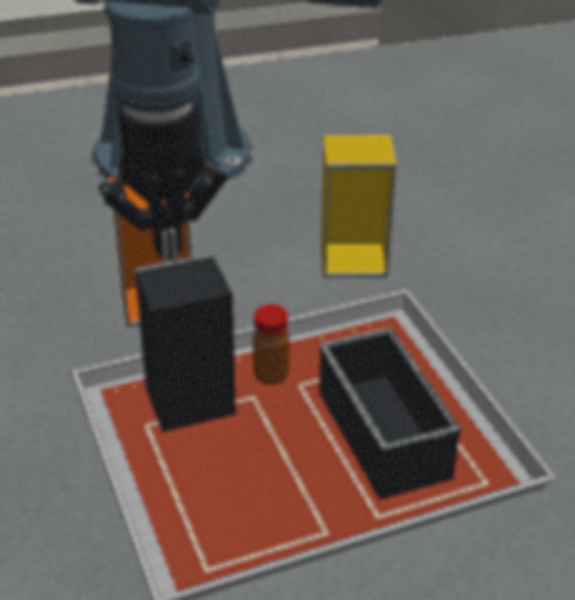

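View pics/w4.png

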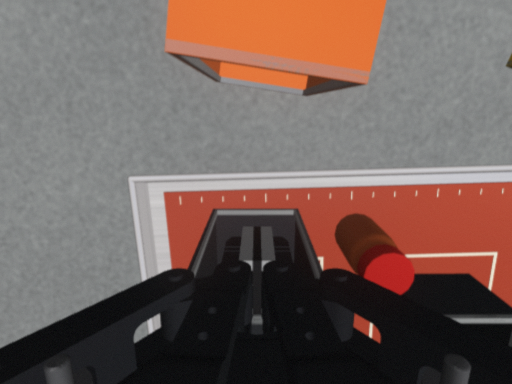

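The left tin lies mouth up inside its outline. The fingers are centred behind the right tin, whose mouth spans columns ~217-298 around the finger at 257. Now I push the right one.

>>> {"method": "apply_moves", "body": {"moves": [[-1,-2,0,5,0],[-1,-2,0,10,0],[-1,-2,0,15,0],[-1,-2,0,19,0],[-1,-2,0,23,0],[-1,-2,0,27,0],[-1,-2,0,31,0],[-1,-2,0,35,0],[-1,-2,0,39,0],[-1,-2,0,43,0]]}}

```text
t: 7.9
eef_pos: [0.4975, -0.1008, 0.1736]
tcp_rot: [[-0.001, -0.038, 0.999], [-0.001, 0.999, 0.038], [-1.0, -0.001, -0.001]]
contact_force: [-0.1, -0.5, 0.3]
opening: 0.0003
```

```bash
python3 - <<'E'
from plant import env
import cv2
im=env.get_image("scene");cv2.imwrite("pics/s5.png",cv2.resize(cv2.cvtColor(im,cv2.COLOR_RGB2BGR)[80:320,140:370],None,fx=2.5,fy=2.5))
E
```

```text
(no output)
```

View pics/s5.png

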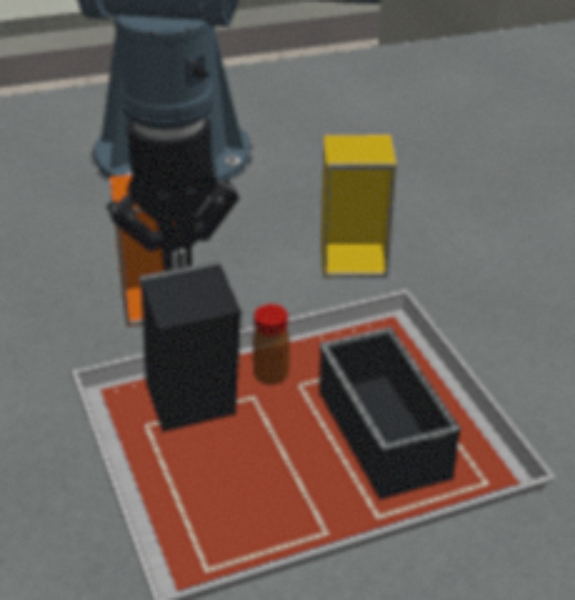

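The right tin has begun tilting about its heel, so I continue.

>>> {"method": "apply_moves", "body": {"moves": [[-1,1,0,4,0],[-1,2,0,8,0],[-1,3,0,12,0],[-1,3,0,16,0],[-1,3,0,20,0],[-1,3,0,23,0],[-1,3,0,26,0],[-1,3,0,29,0],[-1,3,0,32,0],[-1,3,0,32,0]]}}

```text
t: 9.2
eef_pos: [0.5301, -0.0997, 0.1707]
tcp_rot: [[-0.001, -0.038, 0.999], [-0.001, 0.999, 0.038], [-1.0, -0.001, -0.001]]
contact_force: [0.0, -0.1, 0.1]
opening: -0.0002
```

```bash
python3 - <<'E'
from plant import env
import cv2
im=env.get_image("scene");cv2.imwrite("pics/s6.png",cv2.resize(cv2.cvtColor(im,cv2.COLOR_RGB2BGR)[80:320,140:370],None,fx=2.5,fy=2.5))
E
```

```text
(no output)
```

View pics/s6.png

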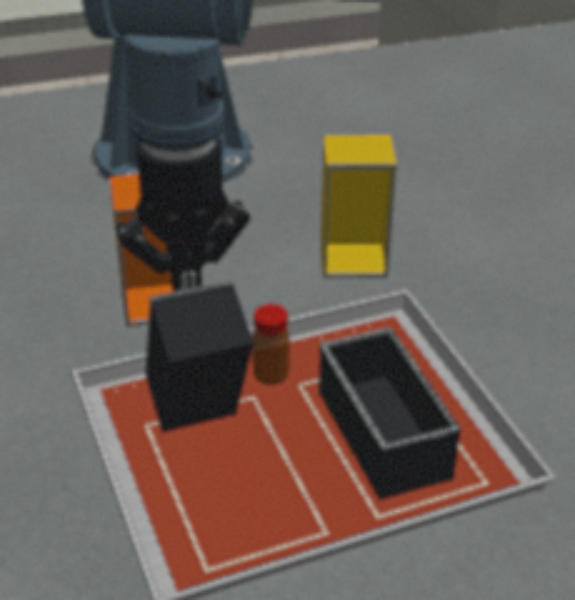

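It is at or near the balance point, so a few mm more and then clear away.

>>> {"method": "apply_moves", "body": {"moves": [[-1,0,0,3,0],[-1,0,0,6,0],[-1,0,0,9,0],[-1,0,0,12,0],[-1,0,0,12,0],[-1,0,0,12,0],[-1,0,0,12,0],[-1,-30,0,8,0],[-1,-80,0,0,0],[-1,-80,0,-20,0]]}}

```text
t: 10.5
eef_pos: [0.5124, -0.1014, 0.2553]
tcp_rot: [[0.007, -0.038, 0.999], [-0.005, 0.999, 0.038], [-1.0, -0.005, 0.007]]
contact_force: [-0.4, 0.1, -0.7]
opening: -0.0
```

>>> {"method": "apply_moves", "body": {"moves": [[-1,-10,0,-50,0],[-1,-20,0,-100,0],[-1,-30,0,-150,0],[-1,-30,0,-180,0],[-1,-30,0,-180,0],[-1,-30,0,-180,0],[-1,-30,0,-180,0],[-1,-30,0,-180,0],[-1,-30,0,-180,0],[-1,-30,0,-180,0]]}}

```text
t: 11.75
eef_pos: [0.3324, -0.108, 0.284]
tcp_rot: [[0.007, -0.038, 0.999], [-0.005, 0.999, 0.038], [-1.0, -0.005, 0.006]]
contact_force: [0.1, -0.7, 0.1]
opening: 0.0001
```

```bash
python3 - <<'E'
from plant import env
import cv2
im=env.get_image("scene");im=cv2.cvtColor(im,cv2.COLOR_RGB2BGR);cv2.imwrite("pics/s7f.png",im)
cv2.imwrite("pics/s7.png",cv2.resize(im[130:320,160:370],None,fx=3,fy=3,interpolation=cv2.INTER_CUBIC))
im=env.get_image("top");im=cv2.cvtColor(im,cv2.COLOR_RGB2BGR);cv2.imwrite("pics/t7f.png",im)
cv2.imwrite("pics/t7.png",cv2.resize(im[105:265,175:335],None,fx=3.75,fy=3.75,interpolation=cv2.INTER_CUBIC))
E
```

```text
(no output)
```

View pics/s7.png

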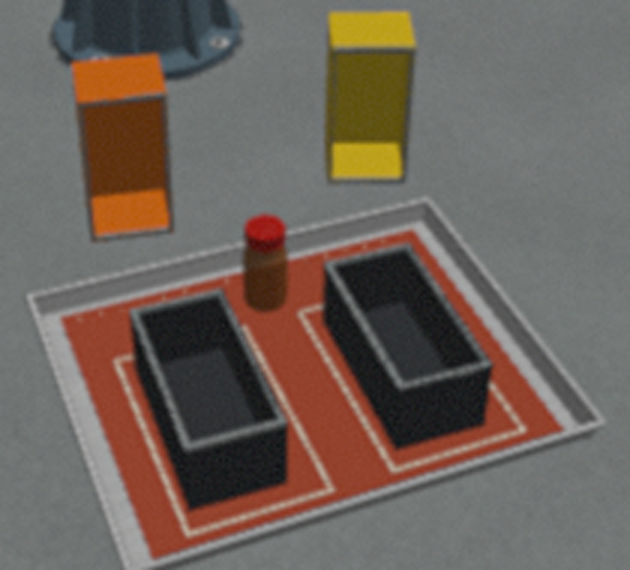

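View pics/t7.png

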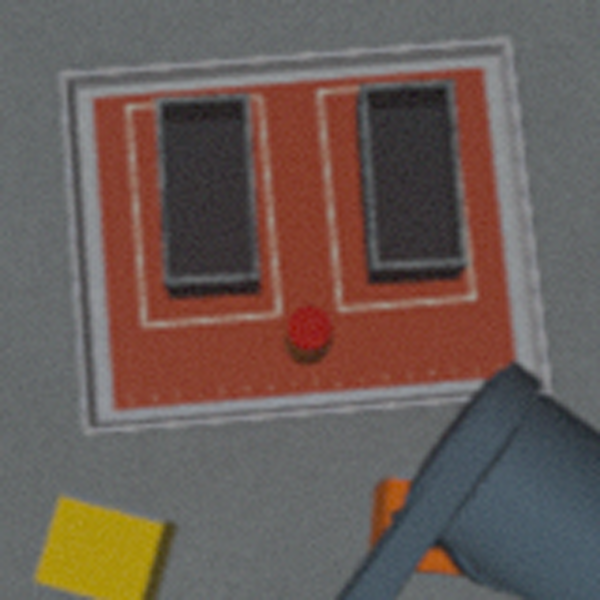

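Both tins lie mouth up inside their outlines, and the jar cap is still at (309,328). The right one sits closest to a line on its outer side, so I check the corners numerically.

```bash
python3 - <<'E'
from plant import env
from h import *
mt=env.camera_model("top");ms=env.camera_model("scene")
def cr(p): return (np.array(p,float)+.5)/3.75-.5+[175,105]
def cs(p): return (np.array(p,float)+.5)/3-.5+[160,130]
th=np.radians(4);R=np.array([[np.cos(th),-np.sin(th)],[np.sin(th),np.cos(th)]])
C={'L':(621,82),'R':(632,-87.7)}
for k,n,m,l,z in [('R','scene base far',ms,cs([(195,505),(285,483)]),.004),('L','scene base far',ms,cs([(398,448),(487,428)]),.004),
 ('R','top base near',mt,cr([(369,283),(466,277)]),.004),('L','top base near',mt,cr([(170,297),(258,291)]),.004),
 ('R','top rim far',mt,cr([(362,88),(450,85)]),.074),('L','top rim far',mt,cr([(160,100),(245,97)]),.074),
 ('R','top rim near',mt,cr([(371,271),(466,264)]),.074),('L','top rim near',mt,cr([(166,286),(259,277)]),.074),
 ('R','scene rim',ms,cs([(132,312),(219,292),(190,444),(284,420)]),.074),('L','scene rim',ms,cs([(325,264),(408,245),(402,387),(488,362)]),.074)]:
    p=ray(m,l,z)[:,:2]*1000; print(k,n,np.round((p-C[k])@R,1).tolist())
for f,g,n in(("top0","t7f",0),("scene0","s7f",1)):
    for nm,lo,hi in(("blue",(105,150,40),(130,255,255)),("bowl",None,None)):
        if lo:
            o=[]
            for x in(f,g):
                k=cv2.inRange(cv2.cvtColor(cv2.imread(f"pics/{x}.png"),cv2.COLOR_BGR2HSV),lo,hi)
                M=cv2.moments(k,True);o.append((M['m10']/M['m00'],M['m01']/M['m00']))
            print(nm,o)
a=cv2.imread("pics/top0.png");b=cv2.imread("pics/t7f.png")
d=cv2.absdiff(a,b)
print("bowl diff",d[150:225,65:135].mean(),"divider",d[180:235,360:415].mean(),"jar",d[185:203,250:266].mean(),"bench noise",d[80:110,60:160].mean())
E
```

```text
R scene base far [[73.9, -44.6], [79.1, 27.5]]
L scene base far [[78.0, -44.8], [85.2, 32.3]]
R top base near [[-77.8, 30.1], [-79.9, -54.9]]
L top base near [[-76.0, 33.6], [-77.4, -42.9]]
R top rim far [[76.0, 25.5], [72.4, -48.8]]
L top rim far [[79.0, 25.5], [75.6, -45.7]]
R top rim near [[-81.0, 33.3], [-82.0, -45.6]]
L top rim near [[-79.8, 32.6], [-78.9, -44.2]]
R scene rim [[-78.2, -45.3], [-75.6, 29.3], [74.7, -46.4], [77.9, 26.6]]
L scene rim [[-77.5, -44.1], [-74.7, 33.7], [78.4, -46.2], [78.6, 28.9]]
blue [(386.1392313270486, 209.46120377084844), (386.10918293564714, 209.42082429501085)]
blue [(84.81617647058823, 249.27658371040724), (84.82842582106456, 249.2678369195923)]
bowl diff 5.070793650793651 divider 4.950964187327823 jar 5.662037037037037 bench noise 4.847888888888889
```

All corners are well inside (worst single reading 55 of 61 mm in y, others ≤ 50; x ≤ 85 of 101). The jar, bowl and divider haven't moved.

```bash
python3 - <<'E'
from plant import env
s=env.sense();print(s["t"],s["contact_force"]);print(env.finish_job())
E
```

```text
11.85 [ 0.21622861 -0.10883174 -0.07576801]
the job is handed in; nothing more can be done
None
```

I tipped both dark loaf tins onto their bases by pushing the top hem with the shut fingers, about 0.17 m up. The job was handed in at 11.9 s of the 42 s allowed, with the arm clear of everything; it reports no verdict.

- **Tins:** In the last pictures both lie mouth up inside their own outlines. The measured corners are within about 85 mm along (limit 101) and 50 mm across (limit 61).
- **Disagreeing reading:** One corner of the right tin's near base edge read 55 mm across in the top view. The rim corner above it reads about 45 mm in both views. Both are inside the limit.
- **Other things:** The divider's image centre moved less than 0.1 pixel. The jar and bowl areas changed no more than about camera noise.
- **Forces:** Readings at the end of each call stayed near 1 N. I did not see the peaks between calls.

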